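# Shift the herb mill into third

### The job

Put the herb mill into third speed: its black-knobbed lever stands in the left-hand lane of the H-shaped gate, so bring it level with the crossway, push it across to the right, then push it forward, away from you, fully home into the third slot (three red dots). Only push the lever, gently, with the fingertips or the outside of the fingers; never take it between the fingers, and leave the packets, the jar and the other things round the mill where they stand. Finish with the hand clear of the lever.

Things in the scene. Friction and masses are not known exactly. Their poses are not given: they have to be found in the camera images.
- gate (a point): Centre of the H gate, on top of the mill's steel gate plate (130 x 130 mm, 88 mm above the table). x points forward (away from the robot), y to the mill's left, z up. The mill is fixed, but its place and yaw vary. Two lanes run along x at y = +17 and -17 mm, 18 mm wide, joined only by a crossway along y at x = 0, 20 mm wide, with rounded corners. The lever's ball joint is 68 mm below this point.
- slot3 (a point): Forward end of the third slot (forward right, marked by three red dots) at the plate's top, where the lever's steel stem, 12 mm thick, must finally stand. Same axes as the gate. Slots: first forward left, second back left, third forward right, fourth back right, marked with one to four red dots.
- chamber (a point): Centre of the lid of the mill's round steel grinding chamber behind the gate: 124 mm in diameter, top 150 mm above the table; it is fixed and lies 157 mm forward of the gate's centre. To be kept clear of.
- knob (a point): Centre of the lever's black knob, a cylinder 36 mm in diameter and 44 mm high with bevelled rims, 140 mm from the ball joint; z runs up the lever. In the gate's frame: x = 0.14 sin(shift), y = -0.14 cos(shift) sin(select), z = -0.068 + 0.14 cos(shift) cos(select). About 3 N at the knob moves the lever; it stays where it is left.
- select (a joint): Sideways lean of the lever, rad: -0.26 in the left lane (stop), 0 in the middle of the crossway, +0.26 in the right lane (stop). The lever starts in the left lane.
- shift (a joint): Fore-and-aft lean of the lever, rad: 0 level with the crossway, +0.32 fully forward (stop), -0.32 fully back towards the robot (stop). It starts anywhere from -0.32 to about 0. The lever crosses freely when it is within about 0.06 of 0.
- packet_red: Paper packet tied with red twine, 82 x 107 x 46 mm, origin under its middle; stands left of the mill. To be left alone.
- stamp: Turned wooden stamp, 34 x 48 x 81 mm, origin under its middle; left of the mill. To be left alone.
- jar: Clear jar with a red lid, 80 mm in diameter, 141 mm high, origin under its middle; right of the mill. To be left alone.
- packet_white: Paper packet tied with white twine, 87 x 117 x 50 mm, origin under its middle; right of the mill. To be left alone.
- brass_weight: Brass balance weight, 34 mm in diameter, 44 mm high, origin under its middle; on the table front left of the mill. To be left alone.
- tape: Roll of tape, 96 mm in diameter, 48 mm high, origin under its middle; left, beside the white tray. To be left alone.

How it is judged:
By the outcome, as a careful person would: the job done as asked, in the order asked, and still so for the second after the job is handed in, with the robot touching nothing.
It also fails if it takes over 48 s, if anything falls off the work surface, if the arm or the gripper's body presses on something with over 40 N, if the wrist force passes 120 N, or if a joint passes its speed limit or range.

### The arm

A 6-joint arm with a two-finger parallel gripper is mounted at the origin on a cart in front of the work surface, level with it; the furniture and walls round the work are solid. World frame = base frame: x ahead of the robot, y to its left, z up, the work surface at z = 0. Lengths are in m, angles in degrees, forces in N, time in s.
With the tool pointing down it reaches from about 0.3 to 0.75 m from the base axis. Payload 8.5 kg.
Tool frame: the origin (TCP) lies on the centre line of the jaws, within the pads' length; the fingertips stand 19 mm ahead of it and the grasp point (between the pads) is the TCP; z points along the fingers, x is the direction in which the jaws open and shut, and the axes are right-handed (so a half turn about z gives the same grasp; the last joint's range is limited). The gripper opens to 85 mm and grips with 20 to 120 N. Pads are 22 mm wide; open, the fingers measure 114 mm over their backs; the gripper's body (76 mm by 85 mm) begins 54 mm behind the grasp point. The pads swing forward as they close: fully open they stand 13 mm farther back than shut.
Start: joints at [-83.153, 21.807, 74.336, -0, 83.858, -12.336], TCP at [0.181, -0.519, 0.218] pointing down, gripper open.
Joint ranges: [-178.18, 178.18], [-50.72, 133.34], [12.68, 142.11], [-81.47, 261.47], [9.98, 163.14], [-165.26, 165.26]. Speed limits (degrees/s): [136.94, 136.94, 180, 180, 180, 180].

### API

Orientations are given as a 3x3 rotation matrix whose columns are the frame's x, y, z axes.
In Python, from rig import env, cams, order gives the robot as it stands.
- The arm moves only by the tool step_arm, never from a script. Its argument "steps" is a list of rows, each an object with "xyz": the shift along the tool's x, y, z normalised to -1 to 1, where 1 is 0.04 m, a list of three; "turn": the turn, a rotation vector about the tool's x, y, z normalised to -1 to 1, where 1 is 0.08 rad, a list of three; "gripper": the gripper command: -1 is shut, 1 is fully open, values between are in proportion. A call has 1 to 20 rows; each row shifts and turns the commanded pose from where the row before left it, along the tool's axes as they then stand; what a row does not reach is not made up. A row lasts 1/12 s, in which the tool goes at most 41.7 mm and 7.16 degrees, less where a joint would pass 70% of its speed; a pose out of reach is approached as far as the arm can. A call with a number of a shift or a turn outside -1 to 1 is refused whole. A call with a gripper value outside its range is refused whole. The fingers move at their own pace and stop on an object; "squeeze" is the grip in N (left out, the last holds). Time passes only in rows, so rows that do not move let the fingers close. It gives the time, the measured TCP pose, the force and the opening at its end, in the units of the state.
- env.observe(): the state, without advancing time (a new reading comes with each control period).
- cams.get_image(name): name is "side" or "top"; returns (picture, depth): 480x640x3 uint8, red, green, blue; 480x640 float32, m along the optical axis (not along the pixel's ray), 0 where there is no reading.
- cams.camera_info(name): a dict with "fx", "fy", "cx", "cy" (pixels), "extrinsics" (4x4, takes a point from camera to world coordinates). Camera axes: x right, y down, z forward; pixel columns grow to the right and rows downward; lengths in m; the calibration is good to about 2 mm. A picture is of the moment at which its call begins. camera_info takes no time and is no camera call.
- order.close_job(): hands the job in, once; it reports no verdict.
The state is a dict: "time_s": time; "q": joint angles; "qvel": joint speeds; "joint_efforts": joint torques, N m; "position": TCP position; "tool_rot": TCP orientation; "ft_force": force on the tool from outside, world axes, zero at the start; "wrist_torque": the same for the moment, N m; "grip_width": finger opening in m.
Only numpy, scipy, OpenCV 4.12 (cv2) and the standard library are available. Lean on these libraries where they do the work, as an engineer would, in place of code of your own. Each camera call takes 0.05 s, during which the arm holds its last target. There are 200 camera calls.

## Working session

There is one attempt and no reset: what is moved stays moved. The work goes in short steps, Python scripts to look and compute and a tool call to move; the robot and the scene stay as the last step left them, time stands still between calls to the robot, and variables do not carry over. Pictures are saved under pics/ and viewed, about 8 in all and at most 12, crops included, and the job is handed in when it is done.

Besides the shell and the picture viewer there is one more tool, called after ">>>" as name(argument=value, ...), one argument or row to a line, values as JSON. step_arm: Moves the arm, as the interface text tells. Scaled input: -1 to 1 covers 0.04 m each way for a shift and 0.08 rad each way for a turn. Its arguments: {"type":"object","properties":{"steps":{"type":"array"},"squeeze":{"type":"number"}},"required":["steps"]}

```bash
ls; mkdir -p pics
python3 - <<'E'
from rig import env,cams
import cv2,numpy as np
s=env.observe();print(s)
for n in("top","side"):
    im,d=cams.get_image(n);cv2.imwrite(f"pics/{n}0.png",im[:,:,::-1]);np.savez(f"pics/{n}0.npz",im=im,d=d)
    print(n,cams.camera_info(n))
E
```

```text
pics
{'time_s': 0.0, 'q': array([-8.31537800e+01,  2.18400092e+01,  7.43844643e+01,  1.86005594e-07,
        8.38569381e+01, -1.23359183e+01]), 'qvel': array([ 0.08228841,  0.01047065, -0.09733151,  0.04764633,  0.06414075,
        0.02261433]), 'joint_efforts': array([-1.03833554e-03, -4.48464239e+01, -2.31279749e+01, -2.47694379e-04,
        4.81828116e-03,  1.16423675e-05]), 'position': array([ 0.18067401, -0.51915413,  0.21762268]), 'tool_rot': array([[ 3.28572108e-01, -9.44478873e-01, -1.69375154e-04],
       [-9.44477868e-01, -3.28572011e-01,  1.41076933e-03],
       [-1.38809376e-03, -3.03568368e-04, -9.99998991e-01]]), 'ft_force': array([ 0.71941308,  0.21135438, -0.44381574]), 'wrist_torque': array([0.05316913, 0.05575452, 0.04571153]), 'grip_width': 0.08593913073502343}
top {'fx': 463.3087857472439, 'fy': 463.3087857472439, 'cx': 318.59325594697737, 'cy': 238.77513203053292, 'extrinsics': array([[-0.01736727, -0.99178284,  0.1267485 ,  0.39891911],
       [-0.99949989,  0.01387063, -0.02841798, -0.15454091],
       [ 0.02642638, -0.12717866, -0.99152773,  0.98348768],
       [ 0.        ,  0.        ,  0.        ,  1.        ]])}
side {'fx': 439.2865709511331, 'fy': 439.2865709511331, 'cx': 325.1628837985143, 'cy': 237.20040651764046, 'extrinsics': array([[ 0.98669793, -0.10266804,  0.12604152,  0.44481764],
       [-0.16156471, -0.53346635,  0.83024725, -0.8919606 ],
       [-0.01800095, -0.83956711, -0.54295767,  0.57206387],
       [ 0.        ,  0.        ,  0.        ,  1.        ]])}
```

View pics/top0.png

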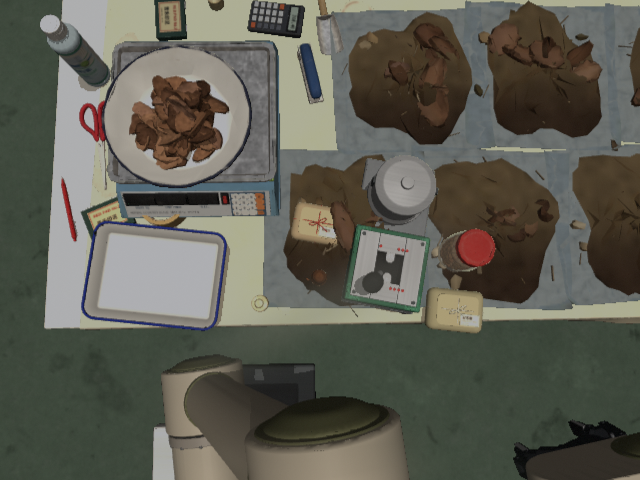

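View pics/side0.png

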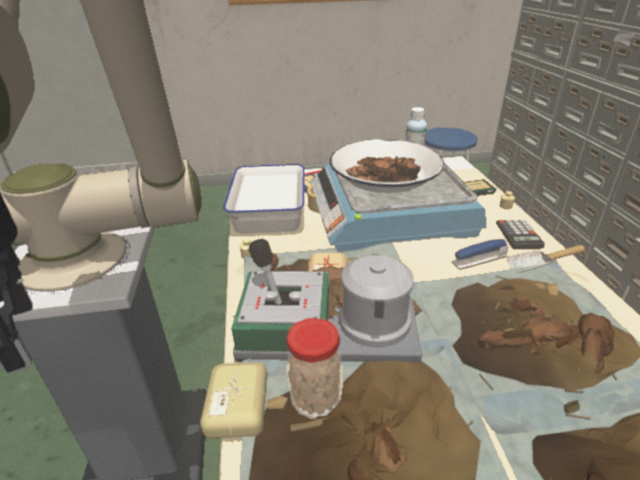

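The top view shows the mill plate at about (350–430, 225–312), with the knob at (375, 282) (back left lane) and the lid at (404, 187). The jar lid is at (473, 250) and the white packet at (455, 310). Next I'll measure them by depth and rays.

```bash
cat > h.py <<'E'
import numpy as np,cv2
from rig import env,cams
def world(n,d):
    c=cams.camera_info(n);v,u=np.mgrid[:480,:640]
    P=np.stack([(u-c['cx'])/c['fx']*d,(v-c['cy'])/c['fy']*d,d],-1)
    return P@c['extrinsics'][:3,:3].T+c['extrinsics'][:3,3]
def ray(n,u,v,z):
    c=cams.camera_info(n);E=c['extrinsics']
    r=E[:3,:3]@[(u-c['cx'])/c['fx'],(v-c['cy'])/c['fy'],1];o=E[:3,3]
    return o+r*(z-o[2])/r[2]
E
python3 - <<'E'
from h import *
f=np.load('pics/top0.npz');im,d=f['im'],f['d'];W=world('top',d)
reg=np.zeros((480,640),bool);reg[215:325,335:440]=1
m=reg&(abs(W[...,2]-.088)<.006)
p=W[m][:,:2].astype(np.float32);print('plate',m.sum(),np.median(W[m][:,2]),cv2.minAreaRect(p))
k=reg&(W[...,2]>.125);print('knob',k.sum(),W[k].min(0),W[k].max(0),np.median(W[k],0), cv2.minEnclosingCircle(W[k][:,:2].astype(np.float32)))
c=np.zeros((480,640),bool);c[140:230,360:445]=1
c&=abs(W[...,2]-.15)<.008;q=W[c][:,:2].astype(np.float32);print('chamber',c.sum(),cv2.minEnclosingCircle(q),q.mean(0))
hsv=cv2.cvtColor(im,cv2.COLOR_RGB2HSV)
red=((hsv[...,0]<8)|(hsv[...,0]>172))&(hsv[...,1]>110)&reg
n,l,st,ce=cv2.connectedComponentsWithStats(red.astype(np.uint8))
for i in range(1,n):print(st[i,4],ce[i].round(1),ray('top',*ce[i],.088).round(4))
for nm,a in dict(jar=(230,275,440,500),white=(285,335,424,486),packr=(195,250,290,345)).items():
    w=W[a[0]:a[1],a[2]:a[3]].reshape(-1,3);w=w[w[:,2]>.03];print(nm,w.min(0).round(3),w.max(0).round(3))
cv2.imwrite('pics/c0.png',cv2.resize(im[170:330,280:500,::-1],None,fx=3.6,fy=3.6,interpolation=cv2.INTER_CUBIC))
E
```

```text
plate 4084 0.08757340457255719 ((0.47423988580703735, -0.31773966550827026), (0.1472165584564209, 0.18449945747852325), 78.0256118774414)
knob 414 [ 0.39891911 -0.34882966  0.12593219] [ 0.55146694 -0.15454091  0.98348768] [ 0.42345117 -0.26939718  0.1701849 ] ((0.4751841425895691, -0.2516852915287018), 0.12360459566116333)
chamber 532 ((0.6092244386672974, -0.344718337059021), 0.04521112143993378) [ 0.6101723  -0.34516782]
4 [380.5 245.5] [ 0.4985 -0.3009  0.088 ]
5 [398.6 248.8] [ 0.4915 -0.3361  0.088 ]
4 [402.5 249.5] [ 0.49   -0.3437  0.088 ]
4 [406.5 250.5] [ 0.4879 -0.3515  0.088 ]
5 [390. 288.] [ 0.4156 -0.3165  0.088 ]
4 [394.  288.8] [ 0.4141 -0.3242  0.088 ]
4 [398.5 289.5] [ 0.4125 -0.3328  0.088 ]
5 [402.2 290.4] [ 0.4106 -0.3399  0.088 ]
jar [ 0.399 -0.554  0.03 ] [ 0.534 -0.155  0.983]
white [ 0.324 -0.515  0.03 ] [ 0.417 -0.155  0.983]
packr [ 0.399 -0.236  0.03 ] [ 0.609 -0.127  0.983]
```

View pics/c0.png

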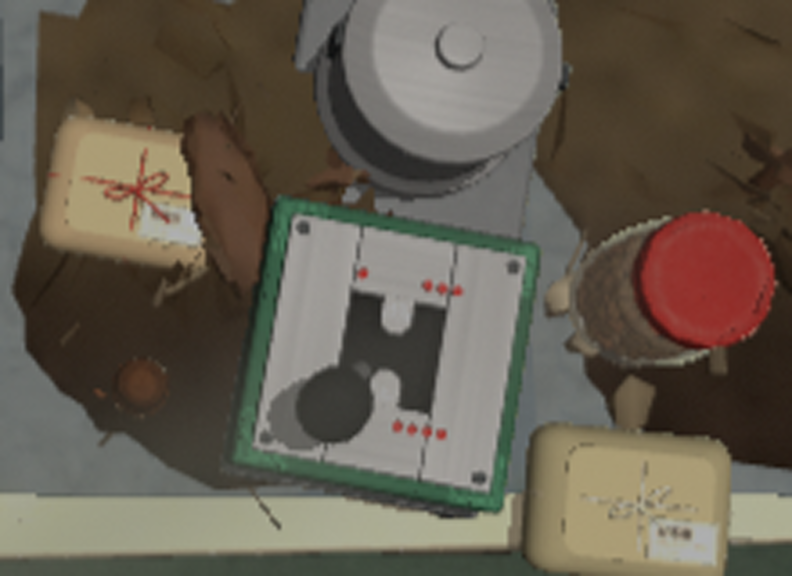

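```bash
cat > meas.py <<'E'
from h import *
def knob(im,d):
    W=world('top',d)
    reg=np.zeros((480,640),bool);reg[215:325,335:440]=1
    dark=(im.max(-1)<75)
    k=reg&dark&(d>0)&(W[...,2]>.125)&(W[...,2]<.2)
    p=W[k]; top=p[p[:,2]>np.percentile(p[:,2],50)-.006]
    return k.sum(),top[:,:2].mean(0),top[:,2].max(),cv2.minEnclosingCircle(top[:,:2].astype(np.float32))
E
python3 - <<'E'
from meas import *
f=np.load('pics/top0.npz');im,d=f['im'],f['d'];W=world('top',d)
sc=[(303,228),(513,267),(265,438),(479,478)]
S=np.array([ray('top',(u+.5)/3.6+280-.5,(v+.5)/3.6+170-.5,.088)[:2] for u,v in sc]);print(S.round(4))
g=S.mean(0);f1=S[0]-S[2];f2=S[1]-S[3];r=S[1]-S[0]
print('gate',g,[np.degrees(np.arctan2(a[1],a[0])) for a in(f1,f2)],np.degrees(np.arctan2(r[1],r[0]))+90,np.linalg.norm(S[0]-S[2]),np.linalg.norm(r))
v=(d>0)
reg=np.zeros((480,640),bool);reg[140:230,360:445]=1
c=reg&v&(abs(W[...,2]-.15)<.006);q=W[c];print('lid',c.sum(),cv2.minEnclosingCircle(q[:,:2].astype(np.float32)),q.min(0),q.max(0))
y=np.radians(-11.3);fw=np.array([np.cos(y),np.sin(y)]);l=np.array([-fw[1],fw[0]])
ch=np.array(cv2.minEnclosingCircle(q[:,:2].astype(np.float32))[0])-g;print('chamber in gate',ch@fw,ch@l)
k=knob(im,d);print('knob',k);kd=k[1]-g;print('knob in gate',kd@fw,kd@l)
for z in(.155,.165,.175,.2):
    m=(d>0)&(W[...,2]>z)&(W[...,2]<.3);m[330:]=0
for nm,a in dict(jar=(230,275,440,500),white=(285,335,424,486),packr=(195,250,290,345)).items():
    w=W[a[0]:a[1],a[2]:a[3]].reshape(-1,3);w=w[(w[:,2]>.03)&(w[:,2]<.3)];w=(w-[*g,0])@np.array([[fw[0],l[0],0],[fw[1],l[1],0],[0,0,1]]);print(nm,w.min(0).round(3),w.max(0).round(3))
print('tops',[(W[(d>0)&(W[...,2]<.4)][:,2].max())])
E
```

```text
[[ 0.5236 -0.2689]
 [ 0.5006 -0.3829]
 [ 0.4105 -0.2452]
 [ 0.3873 -0.3593]]
gate [ 0.45551247 -0.31407235] [np.float64(-11.866140435064068), np.float64(-11.729469403715541)] -11.404260442546985 0.11555839638531076 0.11621605215505415
lid 186 ((0.6014135479927063, -0.34857308864593506), 0.03696335852146149) [ 0.57290355 -0.38150594  0.14400178] [ 0.63552276 -0.3196193   0.15393233]
chamber in gate 0.14983301760035472 -0.005243176711655664
knob (np.int64(348), array([ 0.42458919, -0.27080774]), np.float64(0.1764635160707152), ((0.42464569211006165, -0.27143779397010803), 0.017501814290881157))
knob in gate -0.038801355846893315 0.03636661721254815
jar [ 0.021 -0.221  0.03 ] [ 0.123 -0.106  0.147]
white [-0.1   -0.214  0.03 ] [-0.01  -0.098  0.052]
packr [0.021 0.088 0.03 ] [0.13  0.203 0.062]
tops [np.float64(0.39999135431763577)]
```

The geometry is consistent: gate at about (0.4555, −0.314), yaw about −11.6°, and knob at shift ≈ −0.24, select −0.26. First I'll turn the tool to the gate axes and shut the fingers, then move behind the knob while still high.

>>> step_arm(
  steps=[
    {"xyz": [0, 0, 0], "turn": [0, 0, 0.84], "gripper": -1},
    {"xyz": [0, 0, 0], "turn": [0, 0, 0.84], "gripper": -1},
    {"xyz": [0, 0, 0], "turn": [0, 0, 0.84], "gripper": -1},
    {"xyz": [0, 0, 0], "turn": [0, 0, 0.84], "gripper": -1},
    {"xyz": [0, 0, 0], "turn": [0, 0, 0.84], "gripper": -1},
    {"xyz": [0, 0, 0], "turn": [0, 0, 0.84], "gripper": -1},
    {"xyz": [0, 0, 0], "turn": [0, 0, 0.84], "gripper": -1},
    {"xyz": [0, 0, 0], "turn": [0, 0, 0.84], "gripper": -1},
    {"xyz": [0, 0, 0], "turn": [0, 0, 0], "gripper": -1},
    {"xyz": [0, 0, 0], "turn": [0, 0, 0], "gripper": -1},
  ],
  squeeze=20,
)

```text
time_s: 0.93
position: [0.1807, -0.5193, 0.218]
tool_rot: [[-0.199, -0.98, -0.0], [-0.98, 0.199, 0.001], [-0.001, 0.0, -1.0]]
ft_force: [-0.0, 0.0, 0.4]
grip_width: 0.0001
```

>>> step_arm(
  steps=[
    {"xyz": [-0.5, -0.25, 0], "turn": [0, 0, 0], "gripper": -1},
    {"xyz": [-0.5, -0.25, 0], "turn": [0, 0, 0], "gripper": -1},
    {"xyz": [-0.5, -0.25, 0], "turn": [0, 0, 0], "gripper": -1},
    {"xyz": [-0.5, -0.25, 0], "turn": [0, 0, 0], "gripper": -1},
    {"xyz": [-0.5, -0.25, 0], "turn": [0, 0, 0], "gripper": -1},
    {"xyz": [-0.5, -0.25, 0], "turn": [0, 0, 0], "gripper": -1},
    {"xyz": [-0.5, -0.25, 0], "turn": [0, 0, 0], "gripper": -1},
    {"xyz": [-0.5, -0.25, 0], "turn": [0, 0, 0], "gripper": -1},
    {"xyz": [-0.5, -0.25, 0], "turn": [0, 0, 0], "gripper": -1},
    {"xyz": [-0.5, -0.25, 0], "turn": [0, 0, 0], "gripper": -1},
    {"xyz": [-0.5, -0.25, 0], "turn": [0, 0, 0], "gripper": -1},
    {"xyz": [-0.5, -0.25, 0], "turn": [0, 0, 0], "gripper": -1},
    {"xyz": [-0.5, -0.25, 0], "turn": [0, 0, 0], "gripper": -1},
    {"xyz": [-0.5, -0.25, 0], "turn": [0, 0, 0], "gripper": -1},
    {"xyz": [0, 0, 0], "turn": [0, 0, 0], "gripper": -1},
    {"xyz": [0, 0, 0], "turn": [0, 0, 0], "gripper": -1},
  ],
)

```text
time_s: 2.27
position: [0.3746, -0.2728, 0.2182]
tool_rot: [[-0.198, -0.98, -0.0], [-0.98, 0.198, -0.0], [0.0, 0.0, -1.0]]
ft_force: [0.2, -0.5, 0.5]
grip_width: -0.0003
```

```bash
cat > st.py <<'E'
from meas import *
import sys
y=np.radians(-11.6);fw=np.array([np.cos(y),np.sin(y)]);l=np.array([-fw[1],fw[0]]);g=np.array([.4555,-.3141])
s=env.observe();p=s['position'][:2]-g;F=s['ft_force']
R=s['tool_rot'];print('t %.2f TCP gate x %.4f y %.4f z %.4f yaw %.1f tilt %.3f w %.3f'%(s['time_s'],p@fw,p@l,s['position'][2],np.degrees(np.arctan2(R[1,0],R[0,0])),R[2,2],s['grip_width']),'F',(F[:2]@fw).round(2),(F[:2]@l).round(2),F[2].round(2))
if len(sys.argv)>1:
    n,o=sys.argv[1:3];im,d=cams.get_image(n)
    a=im[170:330,280:500] if n=='top' else im[180:400,180:460]
    cv2.imwrite('pics/'+o,cv2.resize(a[:,:,::-1],None,fx=2.8,fy=2.8,interpolation=cv2.INTER_CUBIC))
E
python3 st.py side s1.png
```

```text
t 2.27 TCP gate x -0.0876 y 0.0242 z 0.2182 yaw -101.4 tilt -1.000 w -0.000 F 0.27 -0.44 0.48
```

View pics/s1.png

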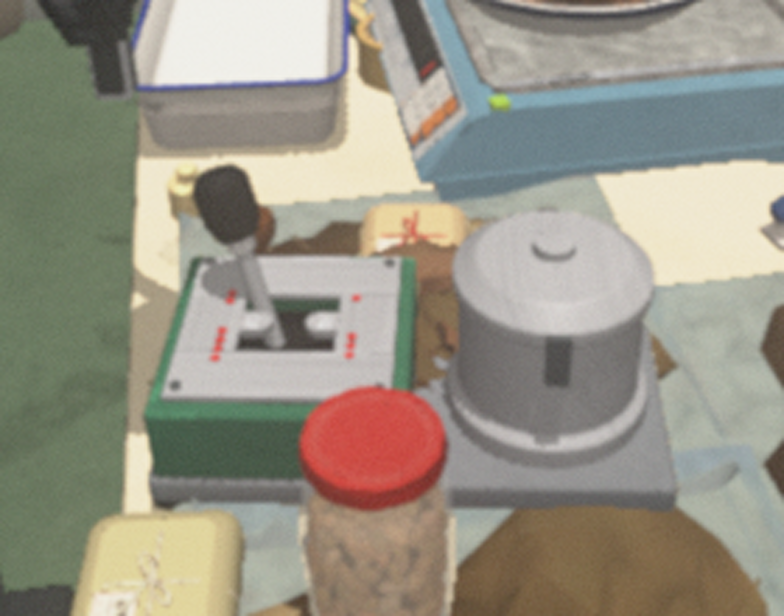

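The side view shows the knob at crop (228, 205), leaning back. The fingers are above and behind it at (110, 60). Next: lower, line up, then push forward.

>>> step_arm(
  steps=[
    {"xyz": [-0.25, 0, 0.35], "turn": [0, 0, 0], "gripper": -1},
    {"xyz": [0, 0, 0.5], "turn": [0, 0, 0], "gripper": -1},
    {"xyz": [0, 0, 0.5], "turn": [0, 0, 0], "gripper": -1},
    {"xyz": [0, 0, 0.4], "turn": [0, 0, 0], "gripper": -1},
    {"xyz": [0, -0.2, 0], "turn": [0, 0, 0], "gripper": -1},
    {"xyz": [0, -0.1, 0], "turn": [0, 0, 0], "gripper": -1},
    {"xyz": [0, -0.1, 0], "turn": [0, 0, 0], "gripper": -1},
    {"xyz": [0, -0.1, 0], "turn": [0, 0, 0], "gripper": -1},
    {"xyz": [0, -0.1, 0], "turn": [0, 0, 0], "gripper": -1},
    {"xyz": [0, -0.1, 0], "turn": [0, 0, 0], "gripper": -1},
    {"xyz": [0, 0, 0], "turn": [0, 0, 0], "gripper": -1},
  ],
)

```text
time_s: 3.23
position: [0.4041, -0.2695, 0.1491]
tool_rot: [[-0.201, -0.98, -0.0], [-0.98, 0.201, -0.001], [0.001, -0.0, -1.0]]
ft_force: [-3.1, 0.6, 4.8]
grip_width: -0.0001
```

```bash
python3 st.py
```

```text
t 3.23 TCP gate x -0.0593 y 0.0334 z 0.1491 yaw -101.6 tilt -1.000 w -0.000 F -3.13 -0.01 4.75
```

>>> step_arm(
  steps=[
    {"xyz": [0, -0.1, 0], "turn": [0, 0, 0], "gripper": -1},
    {"xyz": [0, -0.1, 0], "turn": [0, 0, 0], "gripper": -1},
    {"xyz": [0, -0.1, 0], "turn": [0, 0, 0], "gripper": -1},
    {"xyz": [0, -0.1, 0], "turn": [0, 0, 0], "gripper": -1},
    {"xyz": [0, -0.1, 0], "turn": [0, 0, 0], "gripper": -1},
    {"xyz": [0, -0.1, 0], "turn": [0, 0, 0], "gripper": -1},
    {"xyz": [0, -0.1, 0], "turn": [0, 0, 0], "gripper": -1},
    {"xyz": [0, 0, 0], "turn": [0, 0, 0], "gripper": -1},
  ],
)

```text
time_s: 3.9
position: [0.4317, -0.275, 0.1482]
tool_rot: [[-0.201, -0.98, 0.0], [-0.98, 0.201, -0.0], [0.0, -0.0, -1.0]]
ft_force: [-2.2, 0.9, 1.5]
grip_width: 0.0001
```

```bash
python3 st.py
```

```text
t 3.90 TCP gate x -0.0312 y 0.0335 z 0.1482 yaw -101.6 tilt -1.000 w 0.000 F -2.36 0.44 1.51
```

>>> step_arm(
  steps=[
    {"xyz": [0, 0.4, 0], "turn": [0, 0, 0], "gripper": -1},
    {"xyz": [0, 0.5, 0], "turn": [0, 0, 0], "gripper": -1},
    {"xyz": [0, 0.5, 0], "turn": [0, 0, 0], "gripper": -1},
    {"xyz": [-0.5, 0, 0], "turn": [0, 0, 0], "gripper": -1},
    {"xyz": [-0.5, 0, 0], "turn": [0, 0, 0], "gripper": -1},
    {"xyz": [-0.5, 0, 0], "turn": [0, 0, 0], "gripper": -1},
    {"xyz": [-0.3, 0, 0], "turn": [0, 0, 0], "gripper": -1},
    {"xyz": [0, 0, 0], "turn": [0, 0, 0], "gripper": -1},
  ],
)

```text
time_s: 4.57
position: [0.3911, -0.1914, 0.1483]
tool_rot: [[-0.199, -0.98, 0.0], [-0.98, 0.199, 0.0], [-0.0, -0.0, -1.0]]
ft_force: [-1.0, 0.4, 0.2]
grip_width: -0.0002
```

```bash
python3 st.py top t2.png
python3 - <<'E'
from meas import *
from st import fw,l,g
im,d=cams.get_image('top');k=knob(im,d);print(k,(k[1]-g)@fw,(k[1]-g)@l)
E
```

```text
t 4.57 TCP gate x -0.0877 y 0.1072 z 0.1483 yaw -101.5 tilt -1.000 w -0.000 F -1.02 0.18 0.17
t 4.62 TCP gate x -0.0875 y 0.1060 z 0.1483 yaw -101.5 tilt -1.000 w 0.000 F 1.0 -0.41 -0.5
(np.int64(334), array([ 0.45821685, -0.27637779]), np.float64(0.18113259798658143), ((0.4584980607032776, -0.27646347880363464), 0.016907935962080956)) -0.004923745170390126 0.03749804113451892
```

View pics/t2.png

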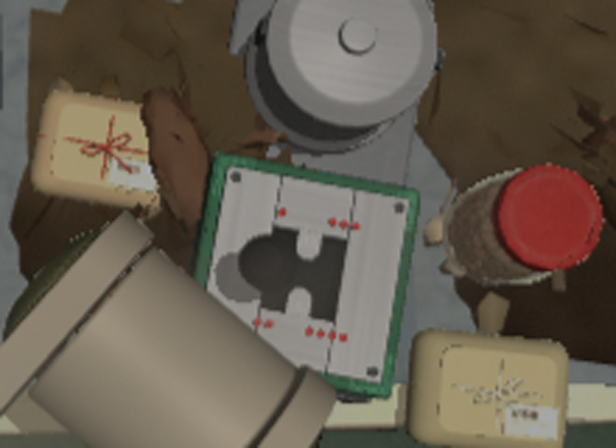

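The top view shows the knob at crop (268, 263), level with the crossway (shift ≈ −0.03) and still in the left lane. The hand is clear at the lower left. Next I'll go round to its left and push it right.

>>> step_arm(
  steps=[
    {"xyz": [0, -0.5, 0], "turn": [0, 0, 0], "gripper": -1},
    {"xyz": [0, -0.6, 0], "turn": [0, 0, 0], "gripper": -1},
    {"xyz": [0, -0.6, 0], "turn": [0, 0, 0], "gripper": -1},
    {"xyz": [0, -0.42, 0], "turn": [0, 0, 0], "gripper": -1},
    {"xyz": [0, 0, 0], "turn": [0, 0, 0], "gripper": -1},
    {"xyz": [0.3, 0, 0], "turn": [0, 0, 0], "gripper": -1},
    {"xyz": [0.3, 0, 0], "turn": [0, 0, 0], "gripper": -1},
    {"xyz": [0.1, 0, 0], "turn": [0, 0, 0], "gripper": -1},
    {"xyz": [0.1, 0, 0], "turn": [0, 0, 0], "gripper": -1},
    {"xyz": [0.1, 0, 0], "turn": [0, 0, 0], "gripper": -1},
    {"xyz": [0.1, 0, 0], "turn": [0, 0, 0], "gripper": -1},
    {"xyz": [0.1, 0, 0], "turn": [0, 0, 0], "gripper": -1},
    {"xyz": [0.1, 0, 0], "turn": [0, 0, 0], "gripper": -1},
    {"xyz": [0, 0, 0], "turn": [0, 0, 0], "gripper": -1},
  ],
)

```text
time_s: 5.83
position: [0.4643, -0.2573, 0.149]
tool_rot: [[-0.201, -0.979, 0.001], [-0.979, 0.201, 0.0], [-0.0, -0.001, -1.0]]
ft_force: [0.2, 3.9, 5.3]
grip_width: -0.0
```

```bash
python3 st.py
```

```text
t 5.83 TCP gate x -0.0028 y 0.0574 z 0.1490 yaw -101.6 tilt -1.000 w -0.000 F -0.61 3.81 5.34
```

>>> step_arm(
  steps=[
    {"xyz": [0.1, 0, 0], "turn": [0, 0, 0], "gripper": -1},
    {"xyz": [0.1, 0, 0], "turn": [0, 0, 0], "gripper": -1},
    {"xyz": [0.1, 0, 0], "turn": [0, 0, 0], "gripper": -1},
    {"xyz": [0.1, 0, 0], "turn": [0, 0, 0], "gripper": -1},
    {"xyz": [0.1, 0, 0], "turn": [0, 0, 0], "gripper": -1},
    {"xyz": [0.1, 0, 0], "turn": [0, 0, 0], "gripper": -1},
    {"xyz": [0.1, 0, 0], "turn": [0, 0, 0], "gripper": -1},
    {"xyz": [0.1, 0, 0], "turn": [0, 0, 0], "gripper": -1},
    {"xyz": [0.1, 0, 0], "turn": [0, 0, 0], "gripper": -1},
    {"xyz": [0.1, 0, 0], "turn": [0, 0, 0], "gripper": -1},
    {"xyz": [0.1, 0, 0], "turn": [0, 0, 0], "gripper": -1},
    {"xyz": [0.05, 0, 0], "turn": [0, 0, 0], "gripper": -1},
    {"xyz": [0, 0, 0], "turn": [0, 0, 0], "gripper": -1},
  ],
)

```text
time_s: 6.92
position: [0.4547, -0.3028, 0.1481]
tool_rot: [[-0.202, -0.979, -0.0], [-0.979, 0.202, -0.0], [0.0, 0.0, -1.0]]
ft_force: [0.1, 1.6, 1.7]
grip_width: 0.0001
```

```bash
python3 st.py
```

```text
t 6.92 TCP gate x -0.0030 y 0.0110 z 0.1481 yaw -101.6 tilt -1.000 w 0.000 F -0.22 1.56 1.75
```

Free so far. I'll creep up to the right-hand stop.

>>> step_arm(
  steps=[
    {"xyz": [0.05, 0, 0], "turn": [0, 0, 0], "gripper": -1},
    {"xyz": [0.05, 0, 0], "turn": [0, 0, 0], "gripper": -1},
    {"xyz": [0.05, 0, 0], "turn": [0, 0, 0], "gripper": -1},
    {"xyz": [0, 0, 0], "turn": [0, 0, 0], "gripper": -1},
  ],
)

```text
time_s: 7.25
position: [0.4536, -0.3083, 0.1481]
tool_rot: [[-0.202, -0.979, -0.0], [-0.979, 0.202, 0.0], [-0.0, 0.0, -1.0]]
ft_force: [0.6, 2.0, 0.7]
grip_width: -0.0001
```

```bash
python3 st.py
```

```text
t 7.25 TCP gate x -0.0031 y 0.0053 z 0.1481 yaw -101.6 tilt -1.000 w -0.000 F 0.22 2.09 0.74
```

>>> step_arm(
  steps=[
    {"xyz": [0.03, 0, 0], "turn": [0, 0, 0], "gripper": -1},
    {"xyz": [0, 0, 0], "turn": [0, 0, 0], "gripper": -1},
  ],
)

```text
time_s: 7.42
position: [0.4534, -0.3093, 0.1481]
tool_rot: [[-0.201, -0.979, -0.0], [-0.979, 0.201, 0.0], [-0.0, 0.0, -1.0]]
ft_force: [0.6, 2.3, -0.7]
grip_width: -0.0002
```

```bash
python3 st.py
```

```text
t 7.42 TCP gate x -0.0031 y 0.0043 z 0.1481 yaw -101.6 tilt -1.000 w -0.000 F 0.09 2.37 -0.75
```

>>> step_arm(
  steps=[
    {"xyz": [0.03, 0, 0], "turn": [0, 0, 0], "gripper": -1},
    {"xyz": [0.03, 0, 0], "turn": [0, 0, 0], "gripper": -1},
    {"xyz": [0, 0, 0], "turn": [0, 0, 0], "gripper": -1},
  ],
)

```text
time_s: 7.67
position: [0.4529, -0.3118, 0.1481]
tool_rot: [[-0.202, -0.979, -0.0], [-0.979, 0.202, 0.0], [-0.0, 0.0, -1.0]]
ft_force: [-0.6, 2.6, 0.1]
grip_width: -0.0004
```

```bash
python3 st.py
```

```text
t 7.67 TCP gate x -0.0031 y 0.0018 z 0.1481 yaw -101.6 tilt -1.000 w -0.000 F -1.1 2.47 0.14
```

>>> step_arm(
  steps=[
    {"xyz": [0.03, 0, 0], "turn": [0, 0, 0], "gripper": -1},
    {"xyz": [0, 0, 0], "turn": [0, 0, 0], "gripper": -1},
  ],
)

```text
time_s: 7.83
position: [0.4527, -0.3129, 0.1482]
tool_rot: [[-0.202, -0.979, -0.0], [-0.979, 0.202, 0.0], [-0.0, 0.0, -1.0]]
ft_force: [0.2, 1.6, -1.4]
grip_width: -0.0001
```

```bash
python3 st.py
```

```text
t 7.83 TCP gate x -0.0030 y 0.0006 z 0.1482 yaw -101.6 tilt -1.000 w -0.000 F -0.1 1.58 -1.36
```

>>> step_arm(
  steps=[
    {"xyz": [0.03, 0, 0], "turn": [0, 0, 0], "gripper": -1},
    {"xyz": [0.03, 0, 0], "turn": [0, 0, 0], "gripper": -1},
    {"xyz": [0, 0, 0], "turn": [0, 0, 0], "gripper": -1},
  ],
)

```text
time_s: 8.08
position: [0.4522, -0.3154, 0.1482]
tool_rot: [[-0.202, -0.979, -0.0], [-0.979, 0.202, -0.0], [0.0, 0.0, -1.0]]
ft_force: [0.5, 1.8, -0.3]
grip_width: -0.0002
```

```bash
python3 st.py
```

```text
t 8.08 TCP gate x -0.0030 y -0.0019 z 0.1482 yaw -101.6 tilt -1.000 w -0.000 F 0.18 1.83 -0.33
```

>>> step_arm(
  steps=[
    {"xyz": [0.03, 0, 0], "turn": [0, 0, 0], "gripper": -1},
    {"xyz": [0, 0, 0], "turn": [0, 0, 0], "gripper": -1},
  ],
)

```text
time_s: 8.25
position: [0.452, -0.3165, 0.1482]
tool_rot: [[-0.202, -0.979, 0.0], [-0.979, 0.202, -0.0], [0.0, -0.0, -1.0]]
ft_force: [0.6, 1.8, -1.4]
grip_width: 0.0001
```

```bash
python3 st.py
```

```text
t 8.25 TCP gate x -0.0030 y -0.0031 z 0.1482 yaw -101.6 tilt -1.000 w 0.000 F 0.25 1.88 -1.43
```

```bash
python3 st.py side s3.png
```

```text
t 8.25 TCP gate x -0.0030 y -0.0031 z 0.1482 yaw -101.6 tilt -1.000 w 0.000 F 0.25 1.88 -1.43
```

View pics/s3.png

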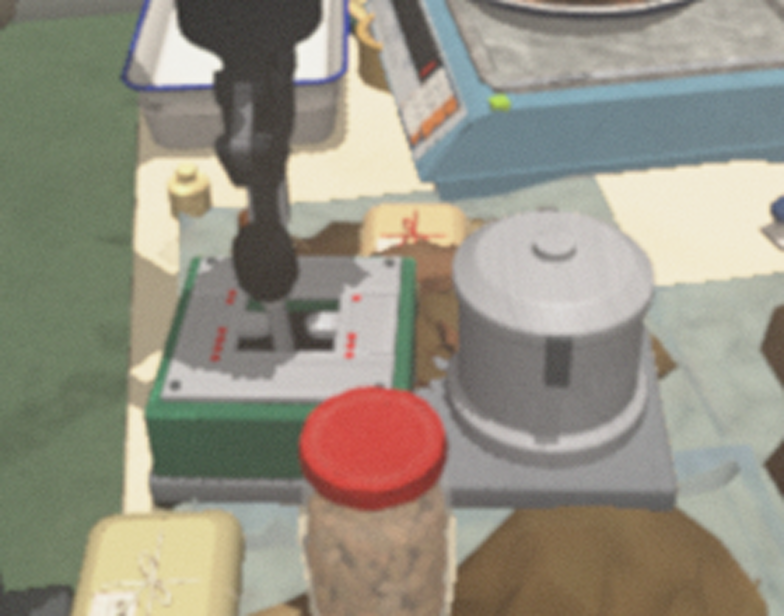

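The side view shows the knob at crop (265, 262) with the stem at about (285, 335), near the right lane. I'll keep creeping until the stop shows in the force.

>>> step_arm(
  steps=[
    {"xyz": [0.04, 0, 0], "turn": [0, 0, 0], "gripper": -1},
    {"xyz": [0.04, 0, 0], "turn": [0, 0, 0], "gripper": -1},
    {"xyz": [0, 0, 0], "turn": [0, 0, 0], "gripper": -1},
  ],
)

```text
time_s: 8.55
position: [0.4513, -0.3198, 0.1482]
tool_rot: [[-0.202, -0.979, -0.0], [-0.979, 0.202, -0.0], [0.0, -0.0, -1.0]]
ft_force: [-0.1, 2.9, 0.3]
grip_width: -0.0001
```

```bash
python3 st.py
```

```text
t 8.55 TCP gate x -0.0030 y -0.0064 z 0.1482 yaw -101.6 tilt -1.000 w -0.000 F -0.73 2.84 0.29
```

>>> step_arm(
  steps=[
    {"xyz": [0.04, 0, 0], "turn": [0, 0, 0], "gripper": -1},
    {"xyz": [0, 0, 0], "turn": [0, 0, 0], "gripper": -1},
  ],
)

```text
time_s: 8.72
position: [0.451, -0.3213, 0.1482]
tool_rot: [[-0.202, -0.979, 0.0], [-0.979, 0.202, -0.0], [0.0, -0.0, -1.0]]
ft_force: [1.0, 2.3, 0.6]
grip_width: 0.0002
```

```bash
python3 st.py
```

```text
t 8.72 TCP gate x -0.0030 y -0.0079 z 0.1482 yaw -101.6 tilt -1.000 w 0.000 F 0.52 2.44 0.61
```

>>> step_arm(
  steps=[
    {"xyz": [0.04, 0, 0], "turn": [0, 0, 0], "gripper": -1},
    {"xyz": [0.04, 0, 0], "turn": [0, 0, 0], "gripper": -1},
    {"xyz": [0, 0, 0], "turn": [0, 0, 0], "gripper": -1},
  ],
)

```text
time_s: 8.97
position: [0.4503, -0.3242, 0.1482]
tool_rot: [[-0.202, -0.979, -0.0], [-0.979, 0.202, 0.0], [-0.0, 0.0, -1.0]]
ft_force: [0.4, 2.5, 0.2]
grip_width: -0.0
```

```bash
python3 st.py
```

```text
t 8.97 TCP gate x -0.0030 y -0.0109 z 0.1482 yaw -101.6 tilt -1.000 w -0.000 F -0.1 2.55 0.18
```

>>> step_arm(
  steps=[
    {"xyz": [0.04, 0, 0], "turn": [0, 0, 0], "gripper": -1},
    {"xyz": [0, 0, 0], "turn": [0, 0, 0], "gripper": -1},
  ],
)

```text
time_s: 9.13
position: [0.45, -0.3255, 0.1481]
tool_rot: [[-0.201, -0.98, -0.0], [-0.98, 0.201, 0.001], [-0.001, 0.0, -1.0]]
ft_force: [0.4, 5.2, -0.6]
grip_width: 0.0
```

```bash
python3 st.py
```

```text
t 9.13 TCP gate x -0.0031 y -0.0123 z 0.1481 yaw -101.6 tilt -1.000 w 0.000 F -0.64 5.13 -0.61
```

The force rose to 5 N, so it's at the right-hand stop. I'll back off to the left, then withdraw towards the robot and check.

>>> step_arm(
  steps=[
    {"xyz": [-0.3, 0, 0], "turn": [0, 0, 0], "gripper": -1},
    {"xyz": [-0.6, 0, 0], "turn": [0, 0, 0], "gripper": -1},
    {"xyz": [-0.6, 0, 0], "turn": [0, 0, 0], "gripper": -1},
    {"xyz": [0, 0.6, 0], "turn": [0, 0, 0], "gripper": -1},
    {"xyz": [0, 0.6, 0], "turn": [0, 0, 0], "gripper": -1},
    {"xyz": [0, 0.6, 0], "turn": [0, 0, 0], "gripper": -1},
    {"xyz": [0, 0.4, 0], "turn": [0, 0, 0], "gripper": -1},
    {"xyz": [0, 0, 0], "turn": [0, 0, 0], "gripper": -1},
  ],
)

```text
time_s: 9.8
position: [0.374, -0.2483, 0.1486]
tool_rot: [[-0.202, -0.979, -0.001], [-0.979, 0.202, -0.001], [0.001, 0.0, -1.0]]
ft_force: [1.0, -0.2, 0.7]
grip_width: -0.0
```

```bash
python3 st.py top t4.png
python3 - <<'E'
from meas import *
from st import fw,l,g
im,d=cams.get_image('top');k=knob(im,d);print(k,(k[1]-g)@fw,(k[1]-g)@l)
E
```

```text
t 9.80 TCP gate x -0.0930 y 0.0481 z 0.1486 yaw -101.7 tilt -1.000 w -0.000 F 0.99 0.02 0.68
t 9.85 TCP gate x -0.0914 y 0.0476 z 0.1488 yaw -101.7 tilt -1.000 w 0.000 F 0.08 -0.47 0.81
(np.int64(392), array([ 0.44305987, -0.34942937]), np.float64(0.18055033235119866), ((0.4436437487602234, -0.350837379693985), 0.017760010436177254)) -0.0050820927915065 -0.03710920855788867
```

View pics/t4.png

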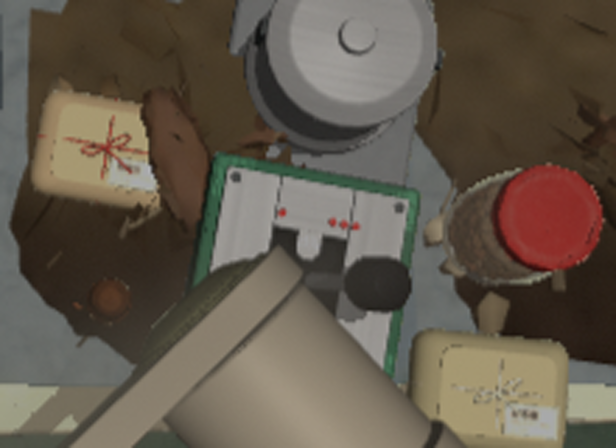

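The top view shows the knob at crop (378, 284): right lane, level with the crossway, gate y −37 mm. Next I'll go behind it and push forward.

>>> step_arm(
  steps=[
    {"xyz": [0.5, 0, 0], "turn": [0, 0, 0], "gripper": -1},
    {"xyz": [0.6, 0, 0], "turn": [0, 0, 0], "gripper": -1},
    {"xyz": [0.6, 0, 0], "turn": [0, 0, 0], "gripper": -1},
    {"xyz": [0.4, 0, 0], "turn": [0, 0, 0], "gripper": -1},
    {"xyz": [0, -0.5, 0], "turn": [0, 0, 0], "gripper": -1},
    {"xyz": [0, -0.5, 0], "turn": [0, 0, 0], "gripper": -1},
    {"xyz": [0, -0.2, 0], "turn": [0, 0, 0], "gripper": -1},
    {"xyz": [0, -0.1, 0], "turn": [0, 0, 0], "gripper": -1},
    {"xyz": [0, -0.1, 0], "turn": [0, 0, 0], "gripper": -1},
    {"xyz": [0, -0.1, 0], "turn": [0, 0, 0], "gripper": -1},
    {"xyz": [0, -0.1, 0], "turn": [0, 0, 0], "gripper": -1},
    {"xyz": [0, -0.1, 0], "turn": [0, 0, 0], "gripper": -1},
    {"xyz": [0, 0, 0], "turn": [0, 0, 0], "gripper": -1},
  ],
)

```text
time_s: 10.98
position: [0.4258, -0.3453, 0.1484]
tool_rot: [[-0.201, -0.98, -0.0], [-0.98, 0.201, -0.0], [0.0, 0.0, -1.0]]
ft_force: [-2.1, 0.7, 1.4]
grip_width: 0.0
```

```bash
python3 st.py
```

```text
t 10.98 TCP gate x -0.0228 y -0.0365 z 0.1484 yaw -101.6 tilt -1.000 w 0.000 F -2.24 0.27 1.4
```

>>> step_arm(
  steps=[
    {"xyz": [0, -0.1, 0], "turn": [0, 0, 0], "gripper": -1},
    {"xyz": [0, -0.1, 0], "turn": [0, 0, 0], "gripper": -1},
    {"xyz": [0, -0.1, 0], "turn": [0, 0, 0], "gripper": -1},
    {"xyz": [0, -0.1, 0], "turn": [0, 0, 0], "gripper": -1},
    {"xyz": [0, -0.1, 0], "turn": [0, 0, 0], "gripper": -1},
    {"xyz": [0, -0.1, 0], "turn": [0, 0, 0], "gripper": -1},
    {"xyz": [0, 0, 0], "turn": [0, 0, 0], "gripper": -1},
  ],
)

```text
time_s: 11.57
position: [0.4498, -0.3501, 0.148]
tool_rot: [[-0.201, -0.98, 0.0], [-0.98, 0.201, 0.0], [-0.0, -0.0, -1.0]]
ft_force: [-1.0, 0.4, 1.2]
grip_width: 0.0001
```

```bash
python3 st.py
```

```text
t 11.57 TCP gate x 0.0017 y -0.0364 z 0.1480 yaw -101.6 tilt -1.000 w 0.000 F -1.03 0.18 1.15
```

>>> step_arm(
  steps=[
    {"xyz": [0, -0.05, 0], "turn": [0, 0, 0], "gripper": -1},
    {"xyz": [0, -0.05, 0], "turn": [0, 0, 0], "gripper": -1},
    {"xyz": [0, -0.05, 0], "turn": [0, 0, 0], "gripper": -1},
    {"xyz": [0, 0, 0], "turn": [0, 0, 0], "gripper": -1},
  ],
)

```text
time_s: 11.9
position: [0.4552, -0.3511, 0.1479]
tool_rot: [[-0.201, -0.98, -0.0], [-0.98, 0.201, 0.001], [-0.001, 0.0, -1.0]]
ft_force: [-2.2, 1.4, -0.9]
grip_width: 0.0001
```

```bash
python3 st.py
```

```text
t 11.90 TCP gate x 0.0071 y -0.0363 z 0.1479 yaw -101.6 tilt -1.000 w 0.000 F -2.41 0.89 -0.88
```

>>> step_arm(
  steps=[
    {"xyz": [0, -0.05, 0], "turn": [0, 0, 0], "gripper": -1},
    {"xyz": [0, -0.05, 0], "turn": [0, 0, 0], "gripper": -1},
    {"xyz": [0, 0, 0], "turn": [0, 0, 0], "gripper": -1},
  ],
)

```text
time_s: 12.15
position: [0.4592, -0.3521, 0.1481]
tool_rot: [[-0.201, -0.98, 0.0], [-0.98, 0.201, 0.0], [-0.0, -0.0, -1.0]]
ft_force: [-1.9, 1.4, 0.3]
grip_width: 0.0003
```

```bash
python3 st.py
```

```text
t 12.15 TCP gate x 0.0112 y -0.0364 z 0.1481 yaw -101.6 tilt -1.000 w 0.000 F -2.18 0.95 0.31
```

>>> step_arm(
  steps=[
    {"xyz": [0, -0.05, 0], "turn": [0, 0, 0], "gripper": -1},
    {"xyz": [0, 0, 0], "turn": [0, 0, 0], "gripper": -1},
  ],
)

```text
time_s: 12.32
position: [0.4611, -0.3525, 0.1482]
tool_rot: [[-0.201, -0.98, 0.0], [-0.98, 0.201, -0.0], [0.0, -0.0, -1.0]]
ft_force: [-2.0, 0.5, -1.5]
grip_width: -0.0001
```

```bash
python3 st.py
```

```text
t 12.32 TCP gate x 0.0132 y -0.0365 z 0.1482 yaw -101.6 tilt -1.000 w -0.000 F -2.04 0.12 -1.47
```

>>> step_arm(
  steps=[
    {"xyz": [0, -0.04, 0], "turn": [0, 0, 0], "gripper": -1},
    {"xyz": [0, 0, 0], "turn": [0, 0, 0], "gripper": -1},
  ],
)

```text
time_s: 12.48
position: [0.4627, -0.3528, 0.1482]
tool_rot: [[-0.201, -0.98, 0.0], [-0.98, 0.201, -0.0], [0.0, -0.0, -1.0]]
ft_force: [-2.4, -0.1, -0.7]
grip_width: -0.0001
```

```bash
python3 st.py
```

```text
t 12.48 TCP gate x 0.0148 y -0.0365 z 0.1482 yaw -101.6 tilt -1.000 w -0.000 F -2.29 -0.55 -0.74
```

Still free; I'll keep creeping.

>>> step_arm(
  steps=[
    {"xyz": [0, -0.04, 0], "turn": [0, 0, 0], "gripper": -1},
    {"xyz": [0, -0.04, 0], "turn": [0, 0, 0], "gripper": -1},
    {"xyz": [0, 0, 0], "turn": [0, 0, 0], "gripper": -1},
  ],
)

```text
time_s: 12.73
position: [0.4659, -0.3535, 0.1482]
tool_rot: [[-0.201, -0.98, 0.0], [-0.98, 0.201, -0.0], [0.0, -0.0, -1.0]]
ft_force: [-0.9, 0.5, -0.6]
grip_width: 0.0002
```

>>> step_arm(
  steps=[
    {"xyz": [0, -0.04, 0], "turn": [0, 0, 0], "gripper": -1},
    {"xyz": [0, 0, 0], "turn": [0, 0, 0], "gripper": -1},
  ],
)

```text
time_s: 12.9
position: [0.4674, -0.3538, 0.1483]
tool_rot: [[-0.201, -0.98, 0.0], [-0.98, 0.201, -0.0], [0.0, -0.0, -1.0]]
ft_force: [-1.6, 1.3, 0.0]
grip_width: 0.0001
```

```bash
python3 st.py
python3 - <<'E'
from meas import *
from st import fw,l,g
im,d=cams.get_image('top');k=knob(im,d);print(k,(k[1]-g)@fw,(k[1]-g)@l)
E
```

```text
t 12.90 TCP gate x 0.0196 y -0.0365 z 0.1483 yaw -101.6 tilt -1.000 w 0.000 F -1.81 0.95 0.01
t 12.90 TCP gate x 0.0196 y -0.0365 z 0.1483 yaw -101.6 tilt -1.000 w 0.000 F -1.81 0.95 0.01
(np.int64(6), array([ 0.53663902, -0.34415586]), np.float64(0.19821583431325818), ((0.506923258304596, -0.34474313259124756), 0.04514925181865692)) 0.0855253479907932 -0.01312670740005278
```

>>> step_arm(
  steps=[
    {"xyz": [0, -0.04, 0], "turn": [0, 0, 0], "gripper": -1},
    {"xyz": [0, 0, 0], "turn": [0, 0, 0], "gripper": -1},
  ],
)

```text
time_s: 13.12
position: [0.4689, -0.3541, 0.1483]
tool_rot: [[-0.201, -0.98, 0.0], [-0.98, 0.201, -0.0], [0.0, -0.0, -1.0]]
ft_force: [-2.5, 0.6, -0.3]
grip_width: 0.0002
```

>>> step_arm(
  steps=[
    {"xyz": [0, -0.04, 0], "turn": [0, 0, 0], "gripper": -1},
    {"xyz": [0, 0, 0], "turn": [0, 0, 0], "gripper": -1},
  ],
)

```text
time_s: 13.28
position: [0.4705, -0.3544, 0.1482]
tool_rot: [[-0.201, -0.98, 0.0], [-0.98, 0.201, -0.0], [0.0, -0.0, -1.0]]
ft_force: [-1.6, 0.3, 0.7]
grip_width: -0.0002
```

```bash
python3 st.py side s5.png
```

```text
t 13.28 TCP gate x 0.0228 y -0.0365 z 0.1482 yaw -101.6 tilt -1.000 w -0.000 F -1.68 0.0 0.73
```

View pics/s5.png

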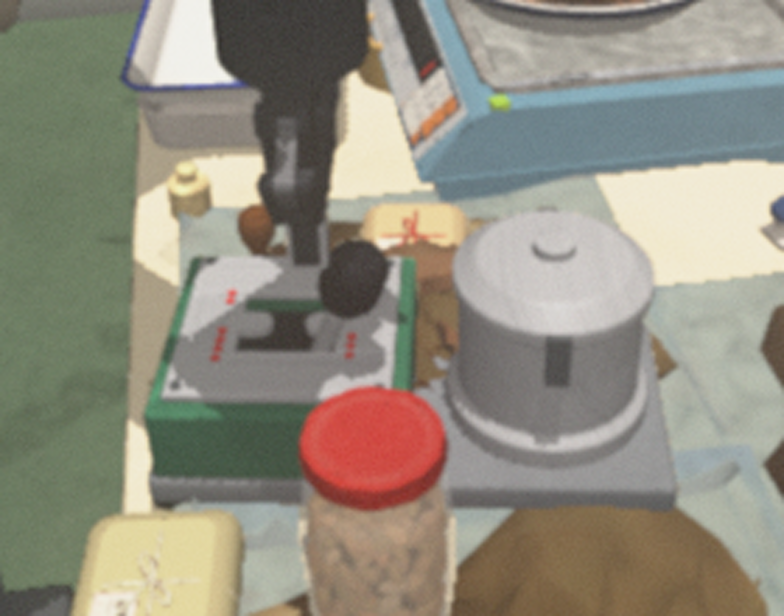

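The side view shows the knob at crop (354, 278), leaning well forward in the third slot, with the fingertip behind it at (308, 250). The stop isn't felt yet.

>>> step_arm(
  steps=[
    {"xyz": [0, -0.04, 0], "turn": [0, 0, 0], "gripper": -1},
    {"xyz": [0, 0, 0], "turn": [0, 0, 0], "gripper": -1},
  ],
)

```text
time_s: 13.5
position: [0.4719, -0.3547, 0.1482]
tool_rot: [[-0.201, -0.98, -0.0], [-0.98, 0.201, 0.0], [-0.0, 0.0, -1.0]]
ft_force: [-3.1, 0.6, 0.0]
grip_width: 0.0003
```

>>> step_arm(
  steps=[
    {"xyz": [0, -0.04, 0], "turn": [0, 0, 0], "gripper": -1},
    {"xyz": [0, 0, 0], "turn": [0, 0, 0], "gripper": -1},
  ],
)

```text
time_s: 13.67
position: [0.4732, -0.3549, 0.1481]
tool_rot: [[-0.201, -0.98, -0.001], [-0.98, 0.201, 0.0], [-0.0, 0.001, -1.0]]
ft_force: [-4.3, 1.3, 1.0]
grip_width: 0.0001
```

>>> step_arm(
  steps=[
    {"xyz": [0, -0.03, 0], "turn": [0, 0, 0], "gripper": -1},
    {"xyz": [0, 0, 0], "turn": [0, 0, 0], "gripper": -1},
  ],
)

```text
time_s: 13.83
position: [0.4743, -0.3551, 0.148]
tool_rot: [[-0.201, -0.98, -0.001], [-0.98, 0.201, 0.001], [-0.0, 0.001, -1.0]]
ft_force: [-5.8, 2.4, -1.0]
grip_width: 0.0002
```

>>> step_arm(
  steps=[
    {"xyz": [0, -0.03, 0], "turn": [0, 0, 0], "gripper": -1},
    {"xyz": [0, 0, 0], "turn": [0, 0, 0], "gripper": -1},
  ],
)

```text
time_s: 14.0
position: [0.4752, -0.3552, 0.1479]
tool_rot: [[-0.201, -0.98, -0.002], [-0.98, 0.201, 0.001], [-0.001, 0.002, -1.0]]
ft_force: [-6.7, 1.4, -0.4]
grip_width: 0.0002
```

>>> step_arm(
  steps=[
    {"xyz": [0, -0.03, 0], "turn": [0, 0, 0], "gripper": -1},
    {"xyz": [0, 0, 0], "turn": [0, 0, 0], "gripper": -1},
  ],
)

```text
time_s: 14.17
position: [0.4762, -0.3554, 0.1478]
tool_rot: [[-0.201, -0.979, -0.002], [-0.979, 0.201, 0.001], [-0.001, 0.003, -1.0]]
ft_force: [-7.3, 1.0, -0.4]
grip_width: 0.0
```

```bash
python3 st.py
```

```text
t 14.17 TCP gate x 0.0285 y -0.0363 z 0.1478 yaw -101.6 tilt -1.000 w 0.000 F -7.34 -0.52 -0.39
```

The force has climbed steadily to 7 N, so it's on the stop. I'll retreat straight back, then up and off to the left, and check.

>>> step_arm(
  steps=[
    {"xyz": [0, 0.4, 0], "turn": [0, 0, 0], "gripper": -1},
    {"xyz": [0, 0.6, 0], "turn": [0, 0, 0], "gripper": -1},
    {"xyz": [0, 0.6, 0], "turn": [0, 0, 0], "gripper": -1},
    {"xyz": [0, 0.6, 0], "turn": [0, 0, 0], "gripper": -1},
    {"xyz": [0, 0.6, 0], "turn": [0, 0, 0], "gripper": -1},
    {"xyz": [0, 0, -0.6], "turn": [0, 0, 0], "gripper": -1},
    {"xyz": [0, 0, -0.6], "turn": [0, 0, 0], "gripper": -1},
    {"xyz": [0, 0, -0.6], "turn": [0, 0, 0], "gripper": -1},
    {"xyz": [-0.7, 0, 0], "turn": [0, 0, 0], "gripper": -1},
    {"xyz": [-0.7, 0, 0], "turn": [0, 0, 0], "gripper": -1},
    {"xyz": [-0.7, 0, 0], "turn": [0, 0, 0], "gripper": -1},
    {"xyz": [-0.7, 0, 0], "turn": [0, 0, 0], "gripper": -1},
    {"xyz": [-0.7, 0, 0], "turn": [0, 0, 0], "gripper": -1},
    {"xyz": [0, 0, 0], "turn": [0, 0, 0], "gripper": -1},
    {"xyz": [0, 0, 0], "turn": [0, 0, 0], "gripper": -1},
  ],
)

```text
time_s: 15.42
position: [0.3963, -0.1954, 0.2208]
tool_rot: [[-0.199, -0.98, 0.002], [-0.98, 0.199, -0.001], [0.001, -0.002, -1.0]]
ft_force: [-0.8, -0.4, -0.0]
grip_width: 0.0001
```

```bash
python3 st.py top t6.png
python3 - <<'E'
from meas import *
from st import fw,l,g
im,d=cams.get_image('top');k=knob(im,d);print(k,(k[1]-g)@fw,(k[1]-g)@l)
print('expected top disc',.162*np.sin(.32),-.162*np.cos(.32)*np.sin(.26),'z',.02+.162*np.cos(.32)*np.cos(.26))
E
```

```text
t 15.42 TCP gate x -0.0819 y 0.1044 z 0.2208 yaw -101.5 tilt -1.000 w 0.000 F -0.72 -0.59 -0.04
t 15.47 TCP gate x -0.0819 y 0.1035 z 0.2207 yaw -101.6 tilt -1.000 w -0.000 F 0.35 -0.04 0.4
(np.int64(425), array([ 0.49421747, -0.35749143]), np.float64(0.17399435503601346), ((0.49488985538482666, -0.35932981967926025), 0.017987145110964775)) 0.04665173731866071 -0.03471994277851827
expected top disc 0.05095978281981108 -0.03953285435530675 z 0.16860771837788166
```

View pics/t6.png

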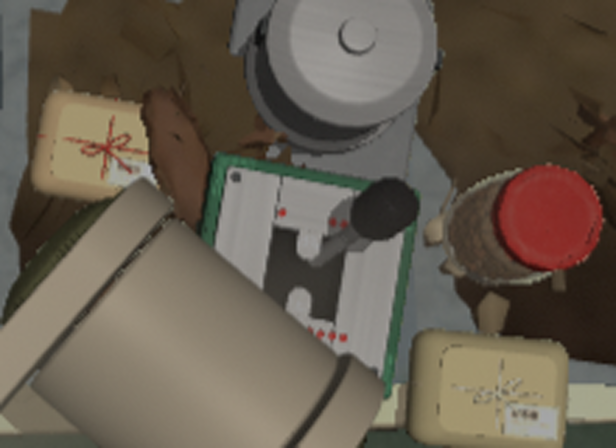

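The top view shows the knob at crop (385, 210), forward right, with the stem lying into the three-dot slot. I'll check the forward angle more tightly: the ray through the knob silhouette's centroid, at the knob's centre height, from both cameras.

```bash
cat > chk.py <<'E'
from meas import *
from st import fw,l,g
def blob(n,im,a):
    m=np.zeros((480,640),np.uint8);m[a[0]:a[1],a[2]:a[3]]=(im.max(-1)<75)[a[0]:a[1],a[2]:a[3]]
    m=cv2.morphologyEx(m,cv2.MORPH_OPEN,np.ones((9,9),np.uint8))
    k,L,s,c=cv2.connectedComponentsWithStats(m);i=1+s[1:,4].argmax();return s[i],c[i]
for n,a in(('top',(220,275,400,440)),('side',(255,300,285,330))):
    im,d=cams.get_image(n);s,c=blob(n,im,a)
    P=ray(n,*c,.1484);print(n,s,c.round(1),'gate',((P[:2]-g)@fw).round(4),((P[:2]-g)@l).round(4))
print('expected',.14*np.sin(.32),-.14*np.cos(.32)*np.sin(.26))
f=np.load('pics/top0.npz');
s,c=blob('top',f['im'],(255,305,350,400));P=ray('top',*c,.151);print('start',s,((P[:2]-g)@fw),((P[:2]-g)@l))
E
python3 chk.py
python3 - <<'E'
import cv2,sys;sys.argv=['x']
from rig import cams
im,_=cams.get_image('side');cv2.imwrite('pics/s7.png',cv2.resize(im[240:330,230:350,::-1],None,fx=6,fy=6,interpolation=cv2.INTER_CUBIC))
E
```

```text
t 15.52 TCP gate x -0.0820 y 0.1030 z 0.2205 yaw -101.6 tilt -1.000 w -0.000 F 0.32 0.37 0.18
top [405 234  24  21 426] [416.4 244.4] gate 0.0452 -0.0344Traceback (most recent call last):
  File "chk.py", line 8, in <module>
    im,d=cams.get_image(n);s,c=blob(n,im,a)
                               ~~~~^^^^^^^^
  File "chk.py", line 6, in blob
    k,L,s,c=cv2.connectedComponentsWithStats(m);i=1+s[1:,4].argmax();return s[i],c[i]
                                                    ~~~~~~~~~~~~~~^^
ValueError: attempt to get argmax of an empty sequence
```

View pics/s7.png

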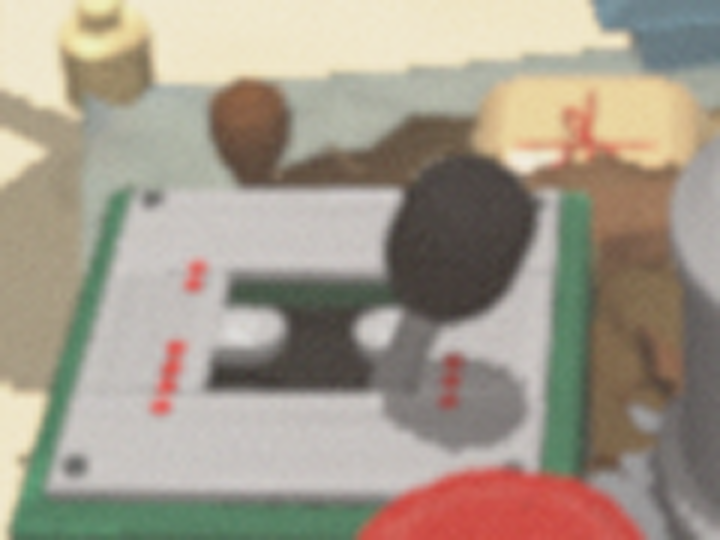

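The top ray puts the knob centre at gate (45.2, −34.4) mm; fully home is (44.0, −34.3) mm. The side close-up shows the stem at (405, 360), filling the forward end of the three-dot slot. The hand is clear, so I'm handing in.

```bash
python3 -c "
from rig import order;print(order.close_job())"
```

```text
the job is handed in; nothing more can be done
None
```

The herb mill is in third speed and the job is handed in, at about 15.6 s of the 48 s allowed. With the fingers shut, I pushed the lever level with the crossway, across to the right-hand stop, then forward into the third slot. I never took it between the fingers.

- **Lever position:** from the top camera, the knob centre is at gate (45.2, −34.4) mm; fully home is (44.0, −34.3) mm. The side close-up shows the stem at the forward end of the three-dot slot.
- **Depth reading:** this estimate of the knob's top came out 4–5 mm nearer the gate's centre than expected. It was 3–5 mm short at the left and right stops too, so I took it as a measuring bias.
- **Forces:** the highest wrist force I read was about 7 N, pressing on the forward stop. That force built up gradually rather than sharply, so I relied on the pictures to confirm it was home.
- **Side-camera check:** the numerical version failed because my colour mask found no knob. I judged the side view by eye instead.
- **Surroundings:** the packets, jar and brass weight look undisturbed in the final pictures. I did not measure them again, and I did not check the stamp or tape separately. The hand finished about 0.1 m to the left of and behind the gate, touching nothing.

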